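# Fetch the fuse from behind the battery cells

### The job

Clear the three battery cells out of the blue tray and stand them upright on the black side mat, leaving the orange fuse block where it is for now. Then lift the fuse block out and set it flat in the middle of the white test cradle, its length running from one black end stop to the other, while the cells still wait on the mat. Finally stand every cell back upright on the very spot in the tray it came from (remember which was where), and let go of everything; no cell or fuse may be tipped over on the way.

Things in the scene. Friction and masses are not known exactly. Their poses are not given: they have to be found in the camera images.
- cell_blue_mid (a point): centre (half-way up) of the loose battery cell with the blue cap: an upright square aluminium block 50 x 50 mm, 105 mm tall, 0.45 kg, with a blue top and a blue band low on its sides. Starts in one of the three outlined cell places of the tray. z up, x and y along its square sides; gripped across either pair of sides
- cell_yellow_mid (a point): centre (half-way up) of the loose battery cell with the yellow cap: an upright square aluminium block 50 x 50 mm, 105 mm tall, 0.45 kg, with a yellow top and a yellow band low on its sides. Starts in one of the three outlined cell places of the tray. z up, x and y along its square sides; gripped across either pair of sides
- cell_green_mid (a point): centre (half-way up) of the loose battery cell with the green cap: an upright square aluminium block 50 x 50 mm, 105 mm tall, 0.45 kg, with a green top and a green band low on its sides. Starts in one of the three outlined cell places of the tray. z up, x and y along its square sides; gripped across either pair of sides
- fuse_mid (a point): centre (half-way up) of the loose orange fuse block: 40 mm high, 0.2 kg; orange body 48 mm along its x and 44 mm along its y (the width to grip), a copper tab at each x end making it 64 mm long in all. Starts in the tray between two cells (one at each of its y sides, about 13 mm clear) with the third cell in front of its -x end (about 11 mm clear), all far taller than it. x lengthwise, z up
- tray: fixed blue carrier tray with black liner, 230 mm (x) by 250 mm (y); origin under its centre, on the table. Floor 5 mm above the table, rim 14 mm high, along its +x edge a blue panel 50 mm high. Grey outlines mark the cell places, at (20, 60), (20, -60) and (-48, 0) mm in its x, y; an orange outline at (20, 0) mm marks the fuse place. Two small loose rings 16 mm high lie in its -x corners
- mat: fixed black rubber side mat with a white border line, 300 mm (x) by 130 mm (y), 3 mm thick; origin under its centre, on the table. Any spots on it will do for the three cells. It may lie left or right of the tray
- cradle: fixed white test cradle, a plate 150 mm (x) by 120 mm (y), 8 mm thick; origin under its centre, on the table. The fuse place is its middle (orange outline, copper pads), the fuse's length along the cradle's x, either way round; black end stops 24 mm high and 50 mm wide (y) stand with their inner faces 48 mm either side of the centre along x; its y sides are open. It may lie left or right of the tray

How it is judged:
On the way, in this order (a step that is already met when the one before it is completed fails the run):
1. all three cells stand released on the side mat, the fuse still in its place in the tray (x of cell_blue_mid in the frame of mat between -0.15 and 0.15 m and y of cell_blue_mid in the frame of mat between -0.065 and 0.065 m and z of cell_blue_mid in the frame of mat between 0.048 and 0.063 m and angle between each of cell_blue_mid, cell_yellow_mid, cell_green_mid's own z axis and vertical below 0.12 rad and linear speed of each of cell_blue, cell_yellow, cell_green below 0.02 m/s and contact force between the fingers and cell_blue below 0.5 N and x of cell_yellow_mid in the frame of mat between -0.15 and 0.15 m and y of cell_yellow_mid in the frame of mat between -0.065 and 0.065 m and z of cell_yellow_mid in the frame of mat between 0.048 and 0.063 m and contact force between the fingers and cell_yellow below 0.5 N and x of cell_green_mid in the frame of mat between -0.15 and 0.15 m and y of cell_green_mid in the frame of mat between -0.065 and 0.065 m and z of cell_green_mid in the frame of mat between 0.048 and 0.063 m and contact force between the fingers and cell_green below 0.5 N and distance of fuse_mid from where it was at the start of the episode below 0.015 m), for 0.2 s.
2. the fuse lies released in the middle of the cradle while all three cells still stand on the mat (horizontal distance between fuse_mid and cradle below 0.013 m and angle between the x axis of fuse_mid and the x axis of cradle, either way round below 0.26 rad and angle between each of fuse_mid, cell_blue_mid, cell_yellow_mid, cell_green_mid's own z axis and vertical below 0.12 rad and z of fuse_mid in the frame of cradle between 0.02 and 0.035 m and linear speed of fuse below 0.02 m/s and contact force between the fingers and fuse below 0.5 N and x of cell_blue_mid in the frame of mat between -0.15 and 0.15 m and y of cell_blue_mid in the frame of mat between -0.065 and 0.065 m and z of cell_blue_mid in the frame of mat between 0.048 and 0.063 m and x of cell_yellow_mid in the frame of mat between -0.15 and 0.15 m and y of cell_yellow_mid in the frame of mat between -0.065 and 0.065 m and z of cell_yellow_mid in the frame of mat between 0.048 and 0.063 m and x of cell_green_mid in the frame of mat between -0.15 and 0.15 m and y of cell_green_mid in the frame of mat between -0.065 and 0.065 m and z of cell_green_mid in the frame of mat between 0.048 and 0.063 m), for 0.2 s.
At the end, for the whole second after the job is handed in: The fuse lies flat in the cradle, its centre within 13 mm of the cradle's and its length within 15 degrees of the cradle's x; each cell stands upright in the tray within 15 mm of where it stood at the start; all are released and at rest (horizontal distance between fuse_mid and cradle below 0.013 m and angle between the x axis of fuse_mid and the x axis of cradle, either way round below 0.26 rad and angle between each of fuse_mid, cell_blue_mid, cell_yellow_mid, cell_green_mid's own z axis and vertical below 0.12 rad and z of fuse_mid in the frame of cradle between 0.02 and 0.035 m and linear speed of each of fuse, cell_blue, cell_yellow, cell_green below 0.02 m/s and contact force between the fingers and fuse below 0.5 N and distance of each of cell_blue_mid, cell_yellow_mid, cell_green_mid from where it was at the start of the episode below 0.015 m and contact force between the fingers and cell_blue below 0.5 N and contact force between the fingers and cell_yellow below 0.5 N and contact force between the fingers and cell_green below 0.5 N); the robot touches nothing.
It fails at once if a cell or the fuse is tipped over (more than 40 degrees) (angle between any of cell_blue_mid, cell_yellow_mid, cell_green_mid, fuse_mid's own z axis and vertical above 0.7 rad).
It also fails if it takes over 144 s, if anything falls off the work surface, if the arm or the gripper's body presses on something with over 40 N, if the wrist force passes 120 N, or if a joint passes its speed limit or range.

### The arm

A 6-joint arm with a two-finger parallel gripper is mounted at the origin on the work surface. World frame = base frame: x ahead of the robot, y to its left, z up, the work surface at z = 0. Lengths are in m, angles in rad, forces in N, time in s.
With the tool pointing down it reaches from about 0.3 to 0.775 m from the base axis. Payload 14.6 kg.
Tool frame: the origin (TCP) lies on the centre line of the jaws, within the pads' length; the fingertips stand 17 mm ahead of it and the grasp point (between the pads) lies 2 mm behind it; z points along the fingers, x is the direction in which the jaws open and shut, and the axes are right-handed (so a half turn about z gives the same grasp; the last joint's range is limited). The gripper opens to 94 mm and grips with 3 to 60 N. Pads are 16 mm wide; open, the fingers measure 119 mm over their backs; the gripper's body (75 mm by 177 mm) begins 78 mm behind the grasp point.
Start: joints at [1.275, 0.3, 1.521, -0, 1.321, -0.067], TCP at [0.125, 0.536, 0.184] pointing down, gripper open.
Joint ranges: [-3.03, 3.03], [-0.79, 2.21], [0.23, 2.52], [-1.04, 4.18], [0, 3.07], [-2.55, 2.55]. Speed limits (rad/s): [2.22, 2.22, 2.57, 3.14, 3.14, 3.14].

### API

Orientations are given as [roll, pitch, yaw] about the fixed x, y, z axes, in that order (R = Rz(yaw) Ry(pitch) Rx(roll)).
In Python, from station import ctrl gives the robot as it stands. The module is installed in compiled form; this text tells all that it offers.
- The arm moves only by the tool drive_tool, never from a script. Its argument "increments" is a list of rows, each a list of 3 entries, a list of its own where there are three numbers: the turn, a rotation vector about the tool's x, y, z in degrees, then the shift along the tool's x, y, z in mm, then the opening, from 0 (shut) to 1 (fully open). In form: [[[ax, ay, az], [dx, dy, dz], hand], ...]. A call has 1 to 20 rows; each row shifts and turns the commanded pose from where the row before left it, along the tool's axes as they then stand; what a row does not reach is not made up. A row lasts 1/8 s, in which the tool goes at most 62.5 mm and 10.7 degrees, less where a joint would pass 70% of its speed; a pose out of reach is approached as far as the arm can. A call with a gripper value outside its range is refused whole. The fingers move at their own pace and stop on an object; "squeeze" is the grip in N (left out, the last holds). Time passes only in rows, so rows that do not move let the fingers close. It gives the time, the measured TCP pose, the force and the opening at its end, in the units of the state.
- ctrl.get_obs(): the state, without advancing time (a new reading comes with each control period).
- ctrl.camera(name): name is "side" or "top"; returns the picture (420x560x3 uint8, red, green, blue); there is no depth.
- ctrl.calibration(name): a dict with "fx", "fy", "cx", "cy" (pixels), "rvec" (rotation vector, rad) and "tvec" (3), from world to camera coordinates, as OpenCV has them. Camera axes: x right, y down, z forward; pixel columns grow to the right and rows downward; lengths in m; the calibration is good to about 2 mm. A picture is of the moment at which its call begins. calibration takes no time and is no camera call.
- ctrl.hand_in(): hands the job in, once; it reports no verdict.
The state is a dict: "time_s": time; "qpos": joint angles; "joint_vel": joint speeds; "tau": joint torques, N m; "ee_pos": TCP position; "eef_rot": TCP orientation; "force": force on the tool from outside, world axes, zero at the start; "moment": the same for the moment, N m; "grip_width": finger opening in m.
Only numpy, scipy, OpenCV 4.12 (cv2) and the standard library are available. Lean on these libraries where they do the work, as an engineer would, in place of code of your own. Each camera call takes 0.05 s, during which the arm holds its last target.

## Working session

There is one attempt and no reset: what is moved stays moved. The work goes in short steps, Python scripts to look and compute and a tool call to move; the robot and the scene stay as the last step left them, time stands still between calls to the robot, and variables do not carry over. Pictures are saved under pics/ and viewed, and the job is handed in when it is done.

Besides the shell and the picture viewer there is one more tool, called after "Request:" as name([rows], argument=value, ...), one row to a line, values as JSON. drive_tool: Moves the arm, as the interface text tells. Its arguments: {"type":"object","properties":{"increments":{"type":"array"},"squeeze":{"type":"number"}},"required":["increments"]}

```bash
mkdir -p pics
python3 - <<'E'
from station import ctrl
import cv2
print(ctrl.get_obs())
for n in("top","side"):
    im=ctrl.camera(n); cv2.imwrite(f"pics/{n}0.png",im[:,:,::-1]); print(ctrl.calibration(n))
E
```

```text
{'time_s': 0.0, 'qpos': array([ 1.27535153e+00,  3.00433142e-01,  1.52158835e+00, -2.76279896e-08,
        1.32070700e+00, -6.65979577e-02]), 'joint_vel': array([ 9.97913638e-04,  1.46413910e-05,  2.49465484e-04,  1.66918981e-03,
       -8.20085201e-04, -7.45174575e-04]), 'tau': array([ 1.93294109e-03, -5.31817031e+01, -3.52729869e+01,  7.09522306e-02,
        2.45203811e-02, -1.67650287e-04]), 'ee_pos': array([0.12468652, 0.53538017, 0.18310409]), 'eef_rot': array([-3.14151709e+00,  1.13332314e-03,  1.34194954e+00]), 'force': array([-1.16425537,  0.69764428, -0.04905369]), 'moment': array([ 0.00612665, -0.01969528, -0.06086475]), 'grip_width': 0.09405480300013197}
{'fx': 536.1346332621195, 'fy': 536.1346332621195, 'cx': 275.97508878308685, 'cy': 203.2915861488376, 'rvec': array([ 2.1544702 , -2.18941776,  0.09776927]), 'tvec': array([0.01590185, 0.53237405, 1.11063178])}
{'fx': 396.72395736328065, 'fy': 396.72395736328065, 'cx': 274.1617312503648, 'cy': 211.7259168136057, 'rvec': array([ 0.82855556, -2.47616934,  1.15686993]), 'tvec': array([0.43010456, 0.2449342 , 0.54811541])}
```

View pics/top0.png

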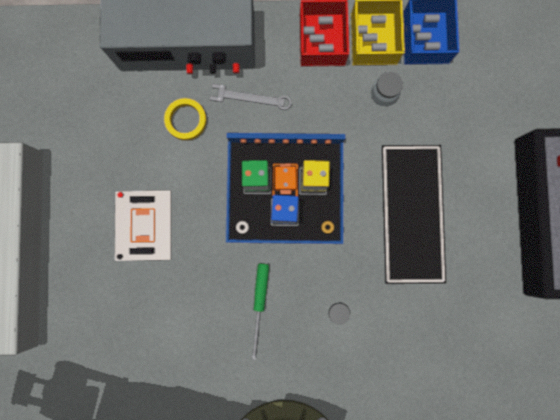

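View pics/side0.png

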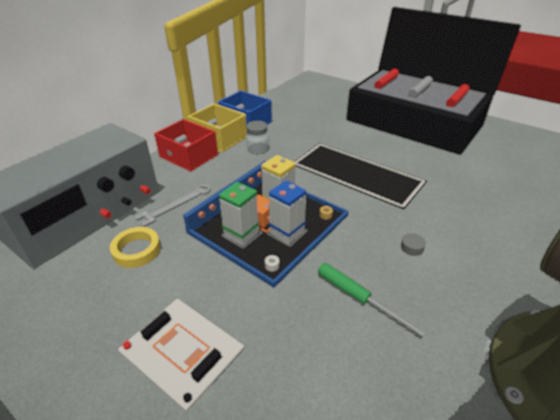

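Top view: tray around (285,188) with green cell (256,174), yellow (316,174), blue (285,210), fuse (286,179); cradle left at (142,226), mat right at (414,214). Enlarging for precise points.

```bash
cat > h.py <<'E'
import numpy as np, cv2
from station import ctrl
def cam(n):
    c=ctrl.calibration(n); K=np.array([[c['fx'],0,c['cx']],[0,c['fy'],c['cy']],[0,0,1]]); R=cv2.Rodrigues(c['rvec'])[0]; return K,R,c['tvec'],c['rvec']
def px2w(n,uv,z):
    K,R,t,_=cam(n); o=-R.T@t; d=R.T@np.linalg.inv(K)@np.array([uv[0],uv[1],1.]); return o+d*(z-o[2])/d[2]
def w2px(n,P):
    K,R,t,r=cam(n); return cv2.projectPoints(np.atleast_2d(np.float64(P)),r,t,K,None)[0][:,0]
def crop(f,out,x0,y0,w,h,s):
    im=cv2.imread(f)[y0:y0+h,x0:x0+w]; cv2.imwrite(out,cv2.resize(im,None,fx=s,fy=s,interpolation=cv2.INTER_CUBIC))
E
python3 - <<'E'
from h import *
crop('pics/top0.png','pics/c_tray.png',220,125,130,125,6 if 0 else 4.7)
crop('pics/top0.png','pics/c_mat.png',370,135,90,160,3.7)
crop('pics/top0.png','pics/c_cr.png',105,180,75,90,6)
print(w2px('top',[[0,0,0],ctrl.get_obs()['ee_pos']]))
K,R,t,_=cam('top'); print(-R.T@t, R)
E
```

```text
[[283.65137999 460.28420358]
 [-21.45266617 431.04386594]]
[0.42672625 0.00438151 1.15544946] [[-0.01589794 -0.99986522 -0.00409958]
 [-0.99552008  0.01621078 -0.09315036]
 [ 0.09320426  0.00260032 -0.99564361]]
```

View pics/c_tray.png

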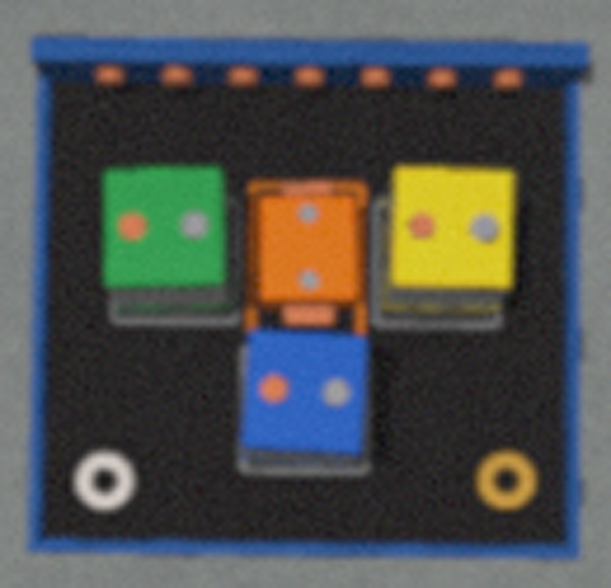

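View pics/c_mat.png

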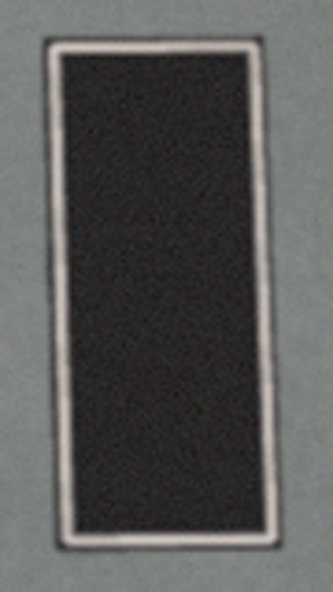

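View pics/c_cr.png

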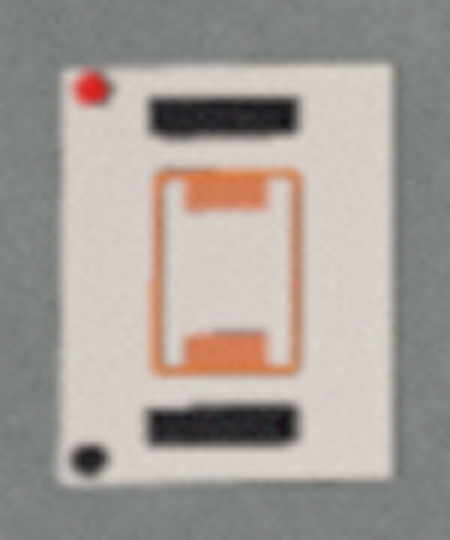

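Run:
```python
from h import *
def do(name,pts,o,s,z):
    P=np.array([px2w('top',((p[0]+.5)/s-.5+o[0],(p[1]+.5)/s-.5+o[1]),z) for p in pts])
    m=P.mean(0); e=[np.linalg.norm(P[i]-P[(i+1)%4]) for i in range(4)]
    a=[np.degrees(np.arctan2(*(P[i]-P[j])[[1,0]])) for i,j in((0,3),(1,2))]+[np.degrees(np.arctan2(*(P[i]-P[j])[[1,0]]))-90 for i,j in((0,1),(3,2))]
    print(name,(m*1000).round(1),'edges',(np.array(e)*1000).round(1),'ang',np.round(a,1))
T=((220,125),4.7)
do('green',[(104,168),(223,167),(226,286),(104,288)],*T,.11)
do('yellow',[(394,166),(517,168),(514,290),(391,288)],*T,.11)
do('blue',[(246,332),(370,332),(363,454),(242,448)],*T,.11)
do('fuse',[(260,195),(360,196),(353,303),(256,302)],*T,.045)
do('fuseoutl',[(249,183),(367,183),(365,355),(247,355)],*T,.005)
do('tray',[(32,40),(590,44),(578,556),(30,551)],*T,.014)
do('cradle',[(62,65),(392,64),(393,480),(60,484)],(105,180),6,.008)
do('cr outl',[(155,170),(300,170),(300,375),(153,375)],(105,180),6,.008)
do('mat',[(44,38),(263,38),(282,547),(57,548)],(370,135),3.7,.003)
```

```text
green [585.3  48.3 110. ] edges [50.  50.4 51.  50.8] ang [-0.6  0.6 -0.5  0. ]
yellow [583. -73. 110.] edges [51.6 51.6 51.4 51.6] ang [-2.6 -2.8 -1.9 -1.9]
blue [515.3  -9.5 110. ] edges [51.7 51.1 50.3 48.5] ang [-2.8 -4.4 -0.9 -3.8]
fuse [584.4 -12.4  45. ] edges [44.5 48.1 43.  48. ] ang [-3.  -4.8 -1.5 -1.5]
fuseoutl [580.8 -12.7   5. ] edges [54.5 79.8 54.1 79.8] ang [-1.5 -1.8 -1.  -0.9]
tray [567.4 -12.5  14. ] edges [257.  235.2 247.6 234.9] ang [-0.6 -2.9 -1.4 -1.4]
cradle [492.3 294.5   8. ] edges [118.7 148.7 118.4 149.8] ang [ 0.4  0.3 -0.8 -0.2]
cr outl [492.2 294.4   8. ] edges [52.  73.3 52.4 73.3] ang [-0.   0.3 -0.9 -0.9]
mat [ 509.  -287.8    3. ] edges [128.8 296.9 129.2 297.6] ang [-0.5 -0.4 -1.  -0.6]
```

Request:
drive_tool([
  [[0,0,-5.4],[0,0,-8],1],
  [[0,0,-5.4],[0,0,-8],1],
  [[0,0,0],[-37,30,0],1],
  [[0,0,0],[-37,30,0],1],
  [[0,0,0],[-37,30,0],1],
  [[0,0,0],[-37,30,0],1],
  [[0,0,0],[-37,30,0],1],
  [[0,0,0],[-37,30,0],1],
  [[0,0,0],[-37,30,0],1],
  [[0,0,0],[-37,30,0],1],
  [[0,0,0],[-37,30,0],1],
  [[0,0,0],[-37,30,0],1],
  [[0,0,0],[-37,30,0],1],
  [[0,0,0],[-37,30,0],1],
  [[0,0,0],[-37,30,0],1],
  [[0,0,0],[-37,30,0],1],
  [[0,0,0],[-37,30,0],1],
  [[0,0,0],[-34,31,0],1],
  [[0,0,0],[0,0,0],1],
  [[0,0,0],[0,0,0],1],
], squeeze=25)

```text
time_s: 2.6
ee_pos: [0.5812, -0.0718, 0.1992]
eef_rot: [-3.141, -0.0, 1.53]
force: [-0.1, -0.2, 0.1]
grip_width: 0.0939
```

```bash
cat >> h.py <<'E'
def go(*targets,yaw=None):
    """print deltas in tool axes (dx,dy,dz mm) from measured pose to each target in chain (mm) and yaw turn"""
    o=ctrl.get_obs(); p=o['ee_pos']*1000; r=o['eef_rot']; y=r[2]
    print('t',round(o['time_s'],2),'p',p.round(1),'rpy',np.degrees(r).round(2),'w',round(o['grip_width']*1000,1),'F',o['force'].round(1),'q',o['qpos'].round(2))
    if yaw is not None:
        print('turn z',round(-(yaw-np.degrees(y)),2)); y=np.radians(yaw)
    for T in targets:
        d=np.array(T)-p; print(T,'->',np.round([d[0]*np.cos(y)+d[1]*np.sin(y), d[0]*np.sin(y)-d[1]*np.cos(y), -d[2]],1)); p=np.array(T)
E
python3 - <<'E'
from h import *
go((582.5,-73,200),(582.5,-73,92),(582.5,-73,172),(600,-287,172),(600,-287,90),yaw=87.7)
E
```

```text
t 2.6 p [581.2 -71.8 199.2] rpy [-1.7995e+02 -2.0000e-02  8.7690e+01] w 93.9 F [-0.1 -0.2  0.1] q [-0.19  0.37  1.39  0.    1.38 -1.72]
turn z -0.01
(582.5, -73, 200) -> [-1.1  1.3 -0.8]
(582.5, -73, 92) -> [  0.   0. 108.]
(582.5, -73, 172) -> [  0.   0. -80.]
(600, -287, 172) -> [-213.1   26.1   -0. ]
(600, -287, 90) -> [ 0.  0. 82.]
```

Request:
drive_tool([
  [[0,0,0],[-1,1,20],1],
  [[0,0,0],[0,0,25],1],
  [[0,0,0],[0,0,25],1],
  [[0,0,0],[0,0,22],1],
  [[0,0,0],[0,0,15],1],
  [[0,0,0],[0,0,0],1],
  [[0,0,0],[0,0,0],0],
  [[0,0,0],[0,0,0],0],
  [[0,0,0],[0,0,0],0],
  [[0,0,0],[0,0,0],0],
  [[0,0,0],[0,0,0],0],
  [[0,0,0],[0,0,0],0],
], squeeze=25)

```text
time_s: 4.1
ee_pos: [0.5826, -0.0733, 0.0927]
eef_rot: [-3.142, -0.0, 1.53]
force: [0.1, -0.3, -0.8]
grip_width: 0.0373
```

Run:
```python
from h import *
im=ctrl.camera('side'); cv2.imwrite('pics/s1.png',im[:,:,::-1])
p=ctrl.get_obs()['ee_pos']*1000
go((p[0],p[1],172),(600,-287,172),(600,-287,p[2]-2),yaw=87.7)
```

```text
t 4.15 p [582.6 -73.3  92.6] rpy [-180.      0.     87.69] w 33.5 F [ 0.1  0.4 -0.1] q [-0.19  0.47  1.51 -0.    1.16 -1.72]
turn z -0.01
(np.float64(582.5783617170337), np.float64(-73.30056005976832), 172) -> [  0.    0.  -79.4]
(600, -287, 172) -> [-212.8   26.    -0. ]
(600, -287, np.float64(90.63256867553676)) -> [ 0.   0.  81.4]
```

View pics/s1.png

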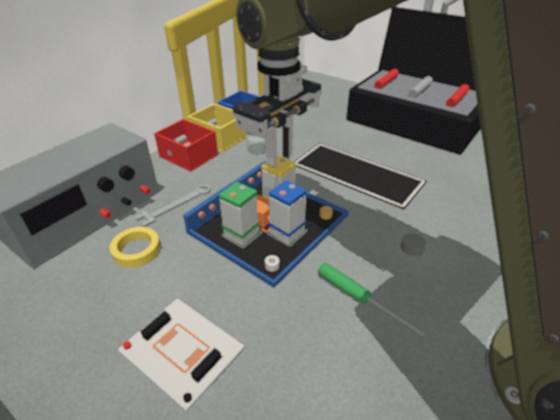

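Run:
```python
from h import *
crop('pics/s1.png','pics/s1c.png',190,70,160,150,5 if 0 else 4)
cv2.imwrite('pics/t1.png',ctrl.camera('top')[:,:,::-1]); crop('pics/t1.png','pics/t1c.png',220,100,160,150,4)
cv2.imwrite('pics/x.png',ctrl.camera('side')[:,:,::-1])
print(w2px('side',[[.5826,-.0733,.0926],[.5826,-.0733,.0756],[.583,-.073,.11]]))
```

```text
[[279.25414863 170.26187397]
 [279.30234657 177.13584273]
 [278.95515532 163.0346568 ]]
```

View pics/s1c.png

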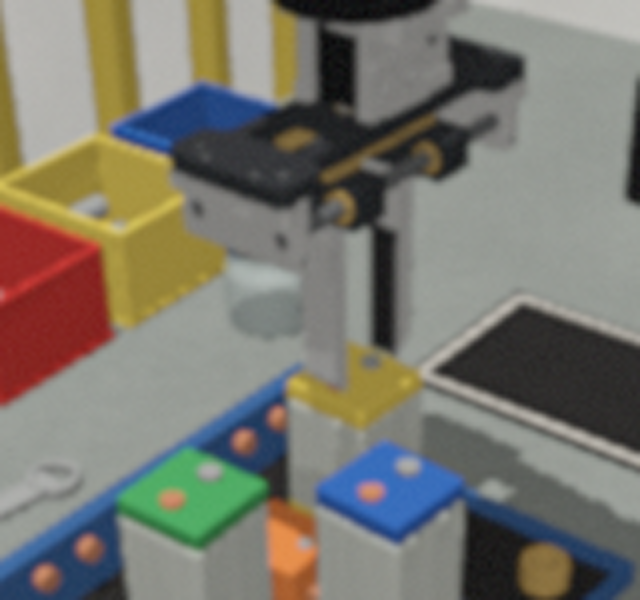

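View pics/t1c.png

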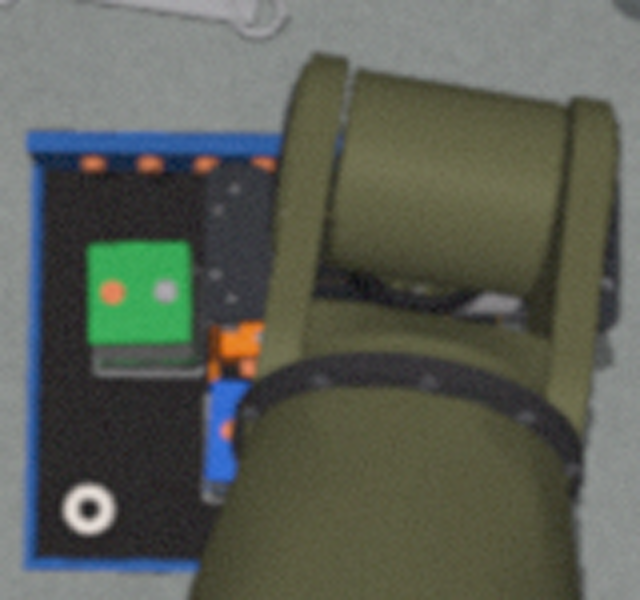

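```bash
python3 - <<'E'
from h import *
K,R,t,_=cam('side'); print(-R.T@t)
for z in(.0756,.09,.1,.11,.12): print(z,px2w('side',(272,166),z).round(3),px2w('side',(286,156.5),z).round(3))
print(w2px('side',[[.583,-.057,.0756],[.583,-.09,.0756]]))
o=ctrl.get_obs();print(o['grip_width'],o['force'],o['moment'],o['time_s'])
E
python3 -c "
import sys;sys.path.insert(0,'.')
from h import *
crop('pics/x.png','pics/xc.png',230,40,120,110,6 if 0 else 5)"
```

```text
[0.17436065 0.4677054  0.54430067]
0.0756 [ 0.62  -0.098  0.076] [ 0.619 -0.146  0.076]
0.09 [ 0.607 -0.08   0.09 ] [ 0.605 -0.128  0.09 ]
0.1 [ 0.597 -0.068  0.1  ] [ 0.596 -0.114  0.1  ]
0.11 [ 0.588 -0.056  0.11 ] [ 0.586 -0.101  0.11 ]
0.12 [ 0.578 -0.044  0.12 ] [ 0.577 -0.088  0.12 ]
[[274.36893741 180.74237246]
 [283.92562555 173.39937772]]
0.025585086745620482 [ 0.63966446 -0.56312796 -0.05802701] [-0.02310114 -0.01800783 -0.01655786] 4.25
```

View pics/x.png

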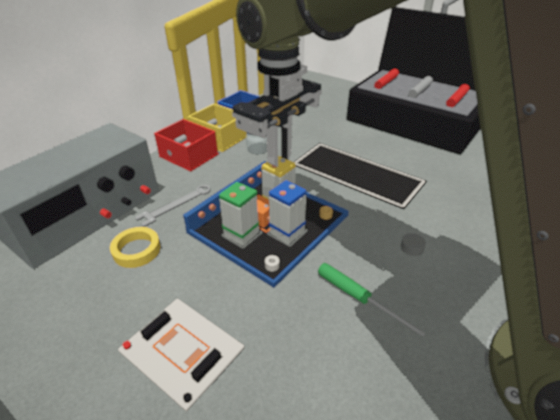

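The jaws closed past 50 mm, so they aren't on the cell: in the side view the fingertips (272,166)/(286,156) sit at about z≈0.115, just above the yellow cap, though the reading says they should be at 0.076. The xy position agrees. I'll open and check the height again.

Request:
drive_tool([
  [[0,0,0],[0,0,-10],0.4],
  [[0,0,0],[0,0,0],1],
  [[0,0,0],[0,0,0],1],
  [[0,0,0],[0,0,0],1],
  [[0,0,0],[0,0,0],1],
  [[0,0,0],[0,0,0],1],
  [[0,0,0],[0,0,0],1],
  [[0,0,0],[0,0,0],1],
  [[0,0,0],[0,0,0],1],
  [[0,0,0],[0,0,0],1],
])

```text
time_s: 5.5
ee_pos: [0.5826, -0.0733, 0.1027]
eef_rot: [3.142, -0.0, 1.531]
force: [0.2, -0.3, 0.7]
grip_width: 0.094
```

Run:
```python
from h import *
cv2.imwrite('pics/s2.png',ctrl.camera('side')[:,:,::-1])
crop('pics/s2.png','pics/s2c.png',230,60,100,140,4.2)
go((582.5,-73,60))
```

```text
t 5.55 p [582.6 -73.3 102.7] rpy [180.     0.    87.69] w 94.2 F [0.3 0.5 0.3] q [-0.19  0.46  1.5  -0.    1.18 -1.72]
(582.5, -73, 60) -> [ 0.3 -0.1 42.7]
```

View pics/s2c.png

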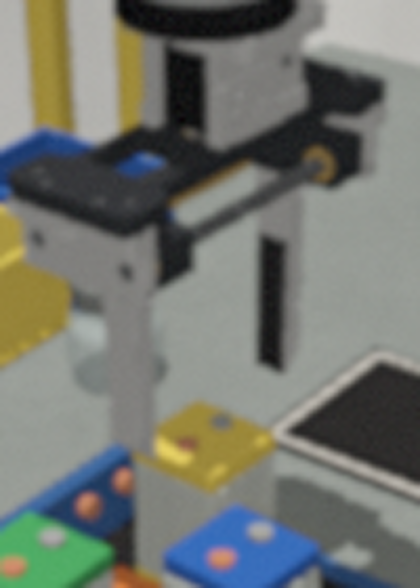

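Run:
```python
from h import *
for z in(.0857,.1,.11,.115,.12,.125,.13,.135): print(z,px2w('side',(261,167.6),z).round(3),px2w('side',(293.8,147.6),z).round(3), w2px('side',[[.583+.002,-.02,z],[.583-.002,-.126,z]]).round(1).tolist())
```

```text
0.0857 [ 0.626 -0.067  0.086] [ 0.617 -0.174  0.086] [[262.1, 184.9], [294.7, 162.1]]
0.1 [ 0.612 -0.05   0.1  ] [ 0.603 -0.154  0.1  ] [[261.9, 179.0], [294.8, 156.3]]
0.11 [ 0.602 -0.039  0.11 ] [ 0.594 -0.14   0.11 ] [[261.7, 174.7], [294.9, 152.2]]
0.115 [ 0.597 -0.033  0.115] [ 0.589 -0.133  0.115] [[261.6, 172.6], [295.0, 150.1]]
0.12 [ 0.592 -0.027  0.12 ] [ 0.584 -0.126  0.12 ] [[261.5, 170.4], [295.0, 148.0]]
0.125 [ 0.587 -0.021  0.125] [ 0.579 -0.119  0.125] [[261.4, 168.2], [295.1, 145.9]]
0.13 [ 0.582 -0.015  0.13 ] [ 0.574 -0.112  0.13 ] [[261.3, 166.0], [295.1, 143.8]]
0.135 [ 0.577 -0.01   0.135] [ 0.57  -0.105  0.135] [[261.3, 163.8], [295.1, 141.7]]
```

The open tips at (261,168) and (294,148) fit xy = TCP but z≈0.123, with TCP reading 0.103. So the fingers are really ~37 mm higher than the reading implies. I'll use tip z ≈ reading + 0.020 and check as I descend.

Request:
drive_tool([
  [[0,0,0],[0,0,15],1],
  [[0,0,0],[0,0,15],1],
  [[0,0,0],[0,0,0],1],
  [[0,0,0],[0,0,0],1],
])

```text
time_s: 6.05
ee_pos: [0.5827, -0.0733, 0.0726]
eef_rot: [-3.142, -0.0, 1.531]
force: [1.1, -0.2, -0.4]
grip_width: 0.0936
```

Run:
```python
from h import *
cv2.imwrite('pics/s3.png',ctrl.camera('side')[:,:,::-1])
crop('pics/s3.png','pics/s3c.png',230,60,100,140,4.2)
go((582.5,-73,60))
```

```text
t 6.1 p [582.8 -73.3  73. ] rpy [1.7997e+02 1.0000e-02 8.7690e+01] w 94.0 F [-1.1  0.2 -0.4] q [-0.19  0.49  1.53 -0.    1.12 -1.72]
(582.5, -73, 60) -> [ 0.3 -0.3 13. ]
```

View pics/s3c.png

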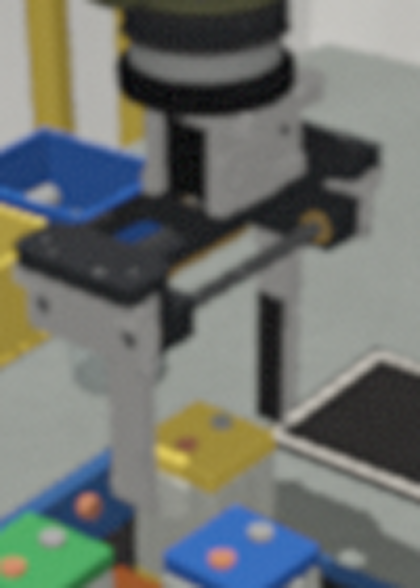

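The tips moved down as expected and now straddle the cap (left tip ~(262,178)). I'll go 18 mm lower and close.

Request:
drive_tool([
  [[0,0,0],[0,0,10],1],
  [[0,0,0],[0,0,8],1],
  [[0,0,0],[0,0,0],1],
  [[0,0,0],[0,0,0],0.3],
  [[0,0,0],[0,0,0],0.3],
  [[0,0,0],[0,0,0],0.3],
  [[0,0,0],[0,0,0],0.3],
  [[0,0,0],[0,0,0],0.3],
  [[0,0,0],[0,0,0],0.3],
  [[0,0,0],[0,0,0],0.3],
  [[0,0,0],[0,0,0],0.3],
], squeeze=25)

```text
time_s: 7.48
ee_pos: [0.5826, -0.0732, 0.0547]
eef_rot: [3.141, -0.0, 1.531]
force: [0.0, 1.9, 1.1]
grip_width: 0.0502
```

Run:
```python
from h import *
cv2.imwrite('pics/s4.png',ctrl.camera('side')[:,:,::-1])
crop('pics/s4.png','pics/s4c.png',230,60,100,140,4.2)
p=ctrl.get_obs()['ee_pos']*1000
go((p[0],p[1],140),(600,-287,140),(600,-287,p[2]+2))
```

```text
t 7.53 p [582.6 -73.2  54.7] rpy [179.99  -0.    87.69] w 50.2 F [1.6 1.3 0.5] q [-0.19  0.51  1.54  0.    1.09 -1.72]
(np.float64(582.6289373917988), np.float64(-73.22485113066203), 140) -> [  0.    0.  -85.3]
(600, -287, 140) -> [-212.9   26.    -0. ]
(600, -287, np.float64(56.69802160463794)) -> [ 0.   0.  83.3]
```

View pics/s4c.png

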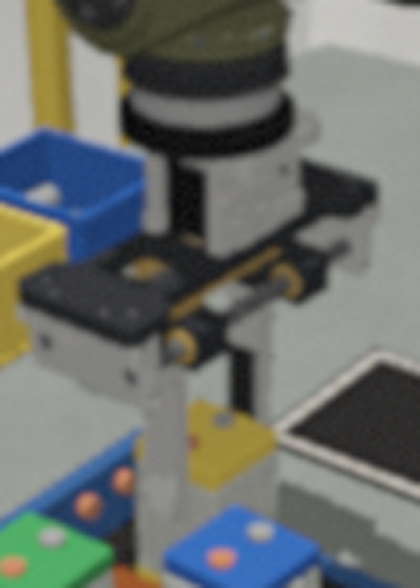

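Jaws hold at 50.2 mm on the yellow cell. Lifting and moving to the mat.

Request:
drive_tool([
  [[0,0,0],[0,0,-6],0.3],
  [[0,0,0],[0,0,-15],0.3],
  [[0,0,0],[0,0,-20],0.3],
  [[0,0,0],[0,0,-24],0.3],
  [[0,0,0],[-10,2,-15],0.3],
  [[0,0,0],[-28,3,-5],0.3],
  [[0,0,0],[-30,4,0],0.3],
  [[0,0,0],[-30,4,0],0.3],
  [[0,0,0],[-30,4,0],0.3],
  [[0,0,0],[-30,4,0],0.3],
  [[0,0,0],[-30,3,0],0.3],
  [[0,0,0],[-20,2,10],0.3],
  [[0,0,0],[-5,0,20],0.3],
  [[0,0,0],[0,0,20],0.3],
  [[0,0,0],[0,0,15],0.3],
  [[0,0,0],[0,0,12],0.3],
  [[0,0,0],[0,0,0],0.3],
  [[0,0,0],[0,0,0],0.3],
], squeeze=30)

```text
time_s: 9.78
ee_pos: [0.6004, -0.2872, 0.0634]
eef_rot: [3.141, 0.0, 1.531]
force: [0.0, -0.1, -4.0]
grip_width: 0.0498
```

Run:
```python
from h import *
cv2.imwrite('pics/s5.png',ctrl.camera('side')[:,:,::-1])
crop('pics/s5.png','pics/s5c.png',290,60,140,140,4)
go((600,-287,55),(600,-287,52.7))
```

```text
t 9.82 p [ 600.4 -287.3   63.5] rpy [1.7993e+02 3.0000e-02 8.7690e+01] w 49.9 F [ 1.2  0.1 -3.4] q [-0.5   0.66  1.28  0.    1.2  -2.03]
(600, -287, 55) -> [ 0.3 -0.4  8.5]
(600, -287, 52.7) -> [0.  0.  2.3]
```

View pics/s5c.png

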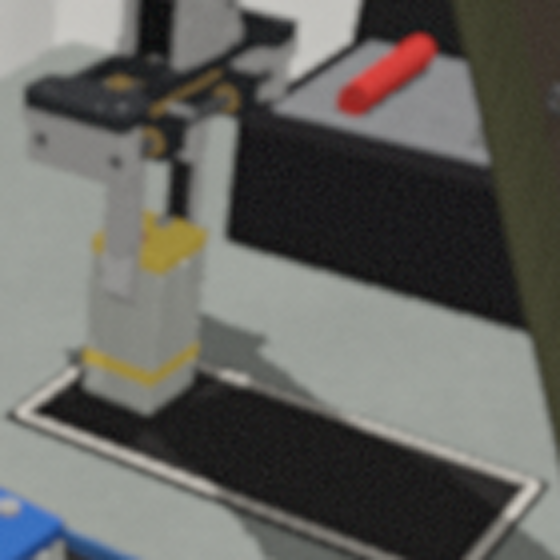

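Request:
drive_tool([
  [[0,0,0],[0,0,5],0.3],
  [[0,0,0],[0,0,3],0.3],
  [[0,0,0],[0,0,1],0.3],
  [[0,0,0],[0,0,0],0.3],
  [[0,0,0],[0,0,0],0.3],
])

```text
time_s: 10.45
ee_pos: [0.6, -0.2872, 0.0538]
eef_rot: [3.141, 0.0, 1.53]
force: [-0.5, 0.4, -3.0]
grip_width: 0.0497
```

Request:
drive_tool([
  [[0,0,0],[0,0,1],0.3],
  [[0,0,0],[0,0,0],0.3],
  [[0,0,0],[0,0,0],0.3],
])

```text
time_s: 10.82
ee_pos: [0.6001, -0.2872, 0.0528]
eef_rot: [3.141, 0.0, 1.531]
force: [0.4, -0.4, -3.3]
grip_width: 0.0497
```

Request:
drive_tool([
  [[0,0,0],[0,0,1],0.3],
  [[0,0,0],[0,0,0],0.3],
  [[0,0,0],[0,0,0],0.3],
])

```text
time_s: 11.2
ee_pos: [0.6003, -0.2872, 0.0527]
eef_rot: [3.141, 0.0, 1.531]
force: [-1.8, 2.5, 5.3]
grip_width: 0.0498
```

Request:
drive_tool([
  [[0,0,0],[0,0,0],1],
  [[0,0,0],[0,0,0],1],
  [[0,0,0],[0,0,0],1],
  [[0,0,0],[0,0,0],1],
  [[0,0,0],[0,0,-15],1],
  [[0,0,0],[0,0,-25],1],
  [[0,0,0],[0,0,-25],1],
  [[0,0,0],[0,0,-20],1],
  [[0,0,0],[0,0,0],1],
])

```text
time_s: 12.32
ee_pos: [0.6007, -0.2876, 0.1391]
eef_rot: [3.138, 0.002, 1.53]
force: [-0.0, -0.1, -0.9]
grip_width: 0.0939
```

Run:
```python
from h import *
cv2.imwrite('pics/s6.png',ctrl.camera('side')[:,:,::-1])
go((515.3,-9.5,138),(515.3,-9.5,54.7),(515.3,-9.5,140),(510,-287,140),(510,-287,62))
```

```text
t 12.38 p [ 600.2 -287.3  137.4] rpy [1.7993e+02 4.0000e-02 8.7690e+01] w 94.2 F [ 0.5  0.7 -0.5] q [-0.5   0.6   1.21  0.    1.34 -2.03]
(515.3, -9.5, 138) -> [274.1 -96.   -0.6]
(515.3, -9.5, 54.7) -> [ 0.   0.  83.3]
(515.3, -9.5, 140) -> [  0.    0.  -85.3]
(510, -287, 140) -> [-277.5    5.9   -0. ]
(510, -287, 62) -> [ 0.  0. 78.]
```

View pics/s6.png

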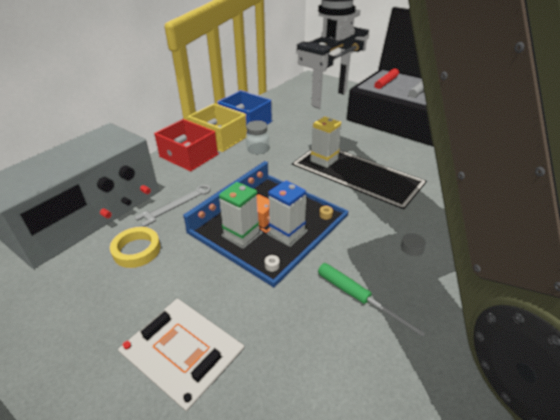

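Yellow stands upright on the mat (326,142). Now blue.

Request:
drive_tool([
  [[0,0,0.7],[0,0,0],1],
  [[0,0,0],[34,-12,0],1],
  [[0,0,0],[34,-12,0],1],
  [[0,0,0],[34,-12,0],1],
  [[0,0,0],[34,-12,0],1],
  [[0,0,0],[34,-12,0],1],
  [[0,0,0],[34,-12,0],1],
  [[0,0,0],[34,-12,0],1],
  [[0,0,0],[36,-9,0],1],
  [[0,0,0],[0,0,0],1],
  [[0,0,0],[0,0,20],1],
  [[0,0,0],[0,0,0],1],
  [[0,0,0],[0,0,0],1],
])

```text
time_s: 14.0
ee_pos: [0.5217, -0.0092, 0.1169]
eef_rot: [-3.142, 0.0, 1.518]
force: [0.3, 0.4, 0.2]
grip_width: 0.0939
```

Run:
```python
from h import *
cv2.imwrite('pics/s7.png',ctrl.camera('side')[:,:,::-1])
crop('pics/s7.png','pics/s7c.png',210,60,140,140,4)
go((515.3,-9.5,54.7))
```

```text
t 14.05 p [521.8  -9.1 117.2] rpy [179.97   0.    86.96] w 93.9 F [ 0.2 -0.8  1. ] q [-0.09  0.3   1.68 -0.    1.16 -1.61]
(515.3, -9.5, 54.7) -> [-0.7 -6.5 62.5]
```

View pics/s7c.png

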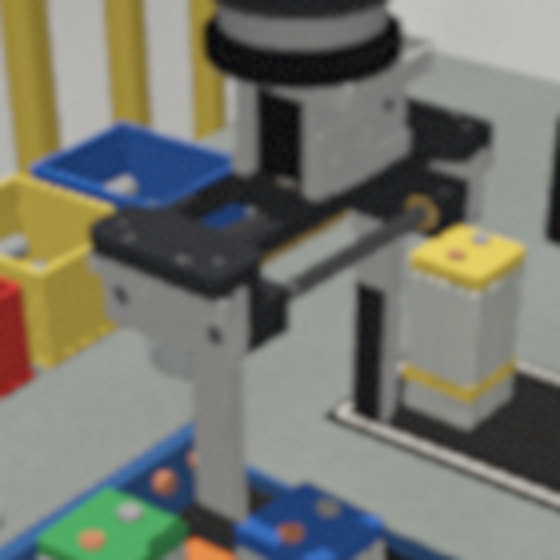

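Request:
drive_tool([
  [[0,0,0],[-0.7,-6.5,0],1],
  [[0,0,0],[0,0,20],1],
  [[0,0,0],[0,0,20],1],
  [[0,0,0],[0,0,15],1],
  [[0,0,0],[0,0,7.5],1],
  [[0,0,0],[0,0,0],1],
  [[0,0,0],[0,0,0],0.3],
  [[0,0,0],[0,0,0],0.3],
  [[0,0,0],[0,0,0],0.3],
  [[0,0,0],[0,0,0],0.3],
  [[0,0,0],[0,0,0],0.3],
  [[0,0,0],[0,0,0],0.3],
  [[0,0,0],[0,0,0],0.3],
  [[0,0,0],[0,0,0],0.3],
])

```text
time_s: 15.8
ee_pos: [0.515, -0.009, 0.0542]
eef_rot: [3.142, -0.0, 1.518]
force: [-0.5, 0.6, 0.9]
grip_width: 0.0498
```

Run:
```python
from h import *
p=ctrl.get_obs()['ee_pos']*1000
go((p[0],p[1],140),(510,-287,140),(510,-287,54))
```

```text
t 15.8 p [515.   -9.   54.2] rpy [180.    -0.    86.99] w 49.8 F [-0.5  0.6  0.9] q [-0.09  0.37  1.75  0.    1.02 -1.61]
(np.float64(514.9857400925862), np.float64(-9.014104720604472), 140) -> [  0.    0.  -85.8]
(510, -287, 140) -> [-277.9    9.6   -0. ]
(510, -287, 54) -> [ 0.  0. 86.]
```

Request:
drive_tool([
  [[0,0,0],[0,0,-6],0.3],
  [[0,0,0],[0,0,-15],0.3],
  [[0,0,0],[0,0,-22],0.3],
  [[0,0,0],[0,0,-24],0.3],
  [[0,0,0],[-10,0,-14],0.3],
  [[0,0,0],[-28,1,-5],0.3],
  [[0,0,0],[-34,1,0],0.3],
  [[0,0,0],[-35,1.3,0],0.3],
  [[0,0,0],[-35,1.3,0],0.3],
  [[0,0,0],[-35,1.3,0],0.3],
  [[0,0,0],[-35,1.3,0],0.3],
  [[0,0,0],[-34,1.3,0],0.3],
  [[0,0,0],[-25,1,6],0.3],
  [[0,0,0],[-7,0,18],0.3],
  [[0,0,0],[0,0,20],0.3],
  [[0,0,0],[0,0,20],0.3],
  [[0,0,0],[0,0,14],0.3],
  [[0,0,0],[0,0,6],0.3],
  [[0,0,0],[0,0,1.5],0.3],
  [[0,0,0],[0,0,0],0.3],
])

```text
time_s: 18.3
ee_pos: [0.5101, -0.2872, 0.0551]
eef_rot: [3.141, 0.0, 1.518]
force: [0.6, -0.1, -2.6]
grip_width: 0.0497
```

Run:
```python
from h import *
go((510,-287,52.2))
```

```text
t 18.3 p [ 510.1 -287.2   55.1] rpy [1.7996e+02 2.0000e-02 8.7000e+01] w 49.7 F [ 0.6 -0.1 -2.6] q [-0.58  0.51  1.54  0.    1.09 -2.09]
(510, -287, 52.2) -> [ 0.2 -0.1  2.9]
```

Request:
drive_tool([
  [[0,0,0],[0,0,1.5],0.3],
  [[0,0,0],[0,0,1],0.3],
  [[0,0,0],[0,0,0],0.3],
  [[0,0,0],[0,0,0],0.3],
])

```text
time_s: 18.8
ee_pos: [0.5099, -0.2872, 0.0522]
eef_rot: [3.141, 0.0, 1.518]
force: [0.8, 0.3, -3.5]
grip_width: 0.0501
```

Request:
drive_tool([
  [[0,0,0],[0,0,0.7],0.3],
  [[0,0,0],[0,0,0],0.3],
  [[0,0,0],[0,0,0],0.3],
])

```text
time_s: 19.18
ee_pos: [0.5101, -0.2872, 0.0522]
eef_rot: [3.141, 0.0, 1.518]
force: [-3.1, 2.5, 6.5]
grip_width: 0.0498
```

Request:
drive_tool([
  [[0,0,0],[0,0,0],1],
  [[0,0,0],[0,0,0],1],
  [[0,0,0],[0,0,0],1],
  [[0,0,0],[0,0,0],1],
  [[0,0,0],[0,0,-15],1],
  [[0,0,0],[0,0,-25],1],
  [[0,0,0],[0,0,-25],1],
  [[0,0,0],[0,0,-20],1],
  [[0,0,-3],[0,0,0],1],
  [[0,0,0],[34,7.5,0],1],
  [[0,0,0],[34,7.5,0],1],
  [[0,0,0],[34,7.5,0],1],
  [[0,0,0],[34,7.5,0],1],
  [[0,0,0],[34,7.5,0],1],
  [[0,0,0],[34,7.5,0],1],
  [[0,0,0],[34,7.5,0],1],
  [[0,0,0],[34,7.5,0],1],
  [[0,0,0],[34,7.5,0],1],
  [[0,0,0],[29,7.5,0],1],
  [[0,0,0],[0,0,0],1],
])

```text
time_s: 21.68
ee_pos: [0.5852, 0.0493, 0.1373]
eef_rot: [3.141, -0.0, 1.573]
force: [0.5, -0.5, -0.8]
grip_width: 0.0942
```

Run:
```python
from h import *
cv2.imwrite('pics/s8.png',ctrl.camera('side')[:,:,::-1])
go((585,48,54.5))
```

```text
t 21.73 p [585.   48.2 137.2] rpy [1.7996e+02 1.0000e-02 9.0070e+01] w 94.1 F [-0.1 -0.9  0.3] q [ 0.02  0.42  1.47 -0.    1.25 -1.55]
(585, 48, 54.5) -> [-0.2 -0.  82.7]
```

View pics/s8.png

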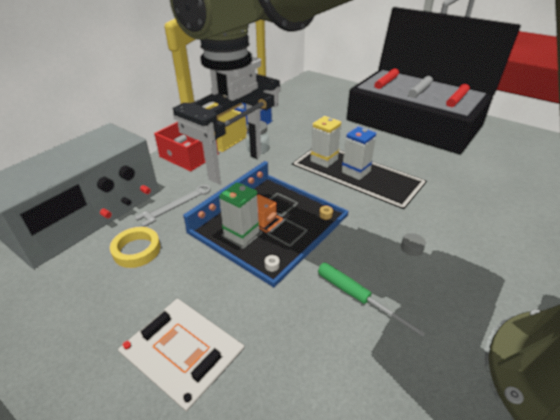

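Request:
drive_tool([
  [[0,0,0],[0,0,20],1],
  [[0,0,0],[0,0,25],1],
  [[0,0,0],[0,0,20],1],
  [[0,0,0],[0,0,12],1],
  [[0,0,0],[0,0,5.7],1],
  [[0,0,0],[0,0,0],1],
  [[0,0,0],[0,0,0],0.3],
  [[0,0,0],[0,0,0],0.3],
  [[0,0,0],[0,0,0],0.3],
  [[0,0,0],[0,0,0],0.3],
  [[0,0,0],[0,0,0],0.3],
  [[0,0,0],[0,0,0],0.3],
  [[0,0,0],[0,0,0],0.3],
  [[0,0,0],[0,0,0],0.3],
])

```text
time_s: 23.48
ee_pos: [0.5849, 0.048, 0.0538]
eef_rot: [3.142, -0.0, 1.571]
force: [-0.9, 2.3, 0.5]
grip_width: 0.0498
```

Run:
```python
from h import *
p=ctrl.get_obs()['ee_pos']*1000
go((p[0],p[1],140),(420,-287,140),(420,-287,54))
```

```text
t 23.48 p [584.9  48.   53.8] rpy [ 1.800e+02 -1.000e-02  8.999e+01] w 49.8 F [-0.9  2.3  0.5] q [ 0.02  0.51  1.54  0.    1.09 -1.55]
(np.float64(584.9349623799785), np.float64(47.98433678496693), 140) -> [  0.    0.  -86.2]
(420, -287, 140) -> [-335.  -164.9   -0. ]
(420, -287, 54) -> [ 0.  0. 86.]
```

Request:
drive_tool([
  [[0,0,0],[0,0,-6],0.3],
  [[0,0,0],[0,0,-16],0.3],
  [[0,0,0],[0,0,-24],0.3],
  [[0,0,0],[0,0,-24],0.3],
  [[0,0,0],[0,0,-16],0.3],
  [[0,0,0],[-15,-7,0],0.3],
  [[0,0,0],[-30,-15,0],0.3],
  [[0,0,0],[-35,-17,0],0.3],
  [[0,0,0],[-35,-17,0],0.3],
  [[0,0,0],[-35,-17,0],0.3],
  [[0,0,0],[-35,-17,0],0.3],
  [[0,0,0],[-35,-17,0],0.3],
  [[0,0,0],[-35,-17,0],0.3],
  [[0,0,0],[-35,-17,0],0.3],
  [[0,0,0],[-28,-15,0],0.3],
  [[0,0,0],[-17,-9,0],0.3],
  [[0,0,0],[0,0,15],0.3],
  [[0,0,0],[0,0,22],0.3],
  [[0,0,0],[0,0,20],0.3],
  [[0,0,0],[0,0,0],0.3],
])

```text
time_s: 25.98
ee_pos: [0.4192, -0.2856, 0.0808]
eef_rot: [-3.139, -0.003, 1.572]
force: [0.3, -0.6, -4.5]
grip_width: 0.0499
```

Run:
```python
from h import *
go((420,-287,51.8))
```

```text
t 25.98 p [ 419.2 -285.6   80.8] rpy [-1.7983e+02 -1.5000e-01  9.0040e+01] w 49.9 F [ 0.3 -0.6 -4.5] q [-0.67  0.32  1.75  0.    1.07 -2.24]
(420, -287, 51.8) -> [-1.4  0.8 29. ]
```

Request:
drive_tool([
  [[0,0,0],[0,0,12],0.3],
  [[0,0,0],[0,0,9],0.3],
  [[0,0,0],[0,0,4.5],0.3],
  [[0,0,0],[0,0,1.5],0.3],
  [[0,0,0],[0,0,1],0.3],
  [[0,0,0],[0,0,0],0.3],
  [[0,0,0],[0,0,0],0.3],
])

```text
time_s: 26.85
ee_pos: [0.4199, -0.2872, 0.0549]
eef_rot: [3.141, 0.0, 1.571]
force: [0.2, -0.5, -5.0]
grip_width: 0.0501
```

Request:
drive_tool([
  [[0,0,0],[0,0,2],0.3],
  [[0,0,0],[0,0,0.7],0.3],
  [[0,0,0],[0,0,0],0.3],
  [[0,0,0],[0,0,0],0.3],
])

```text
time_s: 27.35
ee_pos: [0.4199, -0.2871, 0.0521]
eef_rot: [3.142, -0.0, 1.571]
force: [-0.2, -0.2, -5.8]
grip_width: 0.0499
```

Request:
drive_tool([
  [[0,0,0],[0,0,1],0.3],
  [[0,0,0],[0,0,0],0.3],
  [[0,0,0],[0,0,0],0.3],
])

```text
time_s: 27.72
ee_pos: [0.4201, -0.2872, 0.0517]
eef_rot: [3.141, 0.0, 1.571]
force: [-2.3, 2.7, 6.2]
grip_width: 0.05
```

Request:
drive_tool([
  [[0,0,0],[0,0,0],1],
  [[0,0,0],[0,0,0],1],
  [[0,0,0],[0,0,0],1],
  [[0,0,0],[0,0,0],1],
  [[0,0,0],[0,0,-15],1],
  [[0,0,0],[0,0,-25],1],
  [[0,0,0],[0,0,-25],1],
  [[0,0,0],[0,0,-20],1],
  [[0,0,2],[0,0,0],1],
  [[0,0,0],[31,17,0],1],
  [[0,0,0],[31,17,0],1],
  [[0,0,0],[31,17,0],1],
  [[0,0,0],[31,17,0],1],
  [[0,0,0],[31,17,0],1],
  [[0,0,0],[31,17,0],1],
  [[0,0,0],[31,17,0],1],
  [[0,0,0],[31,17,0],1],
  [[0,0,0],[32,18,0],1],
  [[0,0,0],[0,0,20],1],
  [[0,0,0],[0,0,20],1],
])

```text
time_s: 30.22
ee_pos: [0.5833, -0.0122, 0.0947]
eef_rot: [-3.141, -0.0, 1.535]
force: [-0.1, -0.6, -0.1]
grip_width: 0.0938
```

Run:
```python
from h import *
cv2.imwrite('pics/s9.png',ctrl.camera('side')[:,:,::-1])
go((584,-12.4,0))
```

```text
t 30.27 p [582.  -12.3  91.9] rpy [-1.7973e+02 -1.0000e-02  8.7930e+01] w 93.7 F [ 0.4 -1.  -3.1] q [-0.08  0.46  1.52 -0.    1.16 -1.62]
(584, -12.4, 0) -> [-0.   2.  91.9]
```

View pics/s9.png

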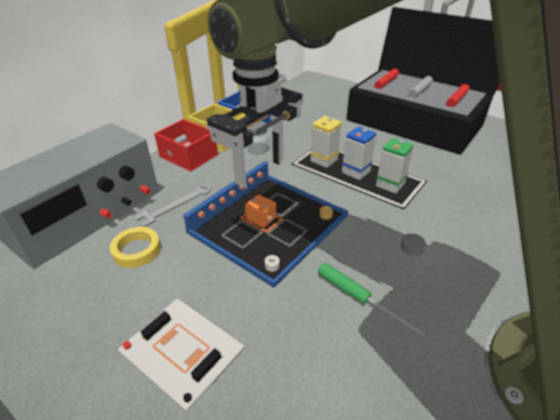

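All three cells are upright on the mat and the fuse is in place at (262,211). Descending onto the fuse.

Request:
drive_tool([
  [[0,0,0],[0,1,20],1],
  [[0,0,0],[0,0,25],1],
  [[0,0,0],[0,0,20],1],
  [[0,0,0],[0,0,15],1],
  [[0,0,0],[0,0,7],1],
  [[0,0,0],[0,0,0],1],
  [[0,0,0],[0,0,0],1],
])

```text
time_s: 31.15
ee_pos: [0.585, -0.0127, 0.0098]
eef_rot: [3.141, 0.0, 1.536]
force: [-0.9, -1.5, 0.2]
grip_width: 0.0939
```

Run:
```python
from h import *
cv2.imwrite('pics/s10.png',ctrl.camera('side')[:,:,::-1])
crop('pics/s10.png','pics/s10c.png',200,130,140,120,5)
go((584,-12.4,-4))
```

```text
t 31.2 p [585.  -12.8   9.8] rpy [179.94   0.    87.99] w 94.0 F [ 0.  -0.5 -0. ] q [-0.08  0.57  1.57  0.    1.   -1.62]
(584, -12.4, -4) -> [ 0.3 -1.  13.8]
```

View pics/s10c.png

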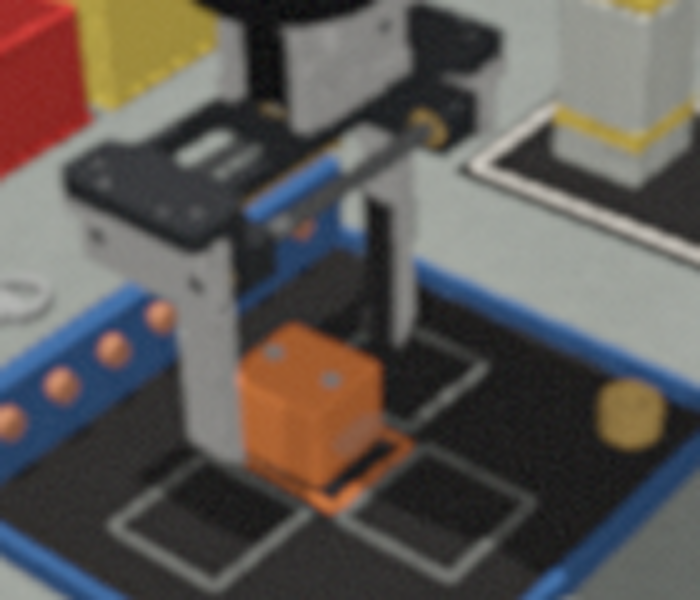

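Run:
```python
from h import *
for z in(0,.005,.01,.02,.03,.04): print(z,w2px('side',[[.587,.04,z],[.583,-.066,z]]).round(1).tolist())
```

```text
0 [[244.2, 233.1], [277.3, 207.2]]
0.005 [[244.1, 231.2], [277.3, 205.5]]
0.01 [[243.9, 229.4], [277.3, 203.7]]
0.02 [[243.6, 225.7], [277.3, 200.0]]
0.03 [[243.3, 221.9], [277.2, 196.3]]
0.04 [[242.9, 218.0], [277.2, 192.6]]
```

The tip at (243,222) gives z≈0.030, which agrees with the offset. Going 14 mm down and closing on the fuse.

Request:
drive_tool([
  [[0,0,0],[0,-1,8],1],
  [[0,0,0],[0,0,6],1],
  [[0,0,0],[0,0,0],1],
  [[0,0,0],[0,0,0],0.3],
  [[0,0,0],[0,0,0],0.3],
  [[0,0,0],[0,0,0],0.3],
  [[0,0,0],[0,0,0],0.3],
  [[0,0,0],[0,0,0],0.3],
  [[0,0,0],[0,0,0],0.3],
  [[0,0,0],[0,0,0],0.3],
  [[0,0,0],[0,0,0],0.3],
], squeeze=20)

```text
time_s: 32.58
ee_pos: [0.5836, -0.0126, -0.0049]
eef_rot: [-3.142, -0.0, 1.536]
force: [0.6, 0.4, -0.2]
grip_width: 0.0441
```

Run:
```python
from h import *
p=ctrl.get_obs()['ee_pos']*1000
go((p[0],p[1],60),(492.3,294.5,60),(492.3,294.5,2),yaw=89.7)
```

```text
t 32.58 p [583.6 -12.6  -4.9] rpy [-180.     -0.     87.99] w 44.1 F [ 0.6  0.4 -0.2] q [-0.08  0.59  1.58  0.    0.97 -1.62]
turn z -1.71
(np.float64(583.5746037922108), np.float64(-12.645699886752327), 60) -> [  0.    0.  -64.9]
(492.3, 294.5, 60) -> [306.7 -92.9  -0. ]
(492.3, 294.5, 2) -> [ 0.  0. 58.]
```

Fuse held at 44.1 mm. Moving to the cradle.

Request:
drive_tool([
  [[0,0,0],[0,0,-6],0.3],
  [[0,0,0],[0,0,-16],0.3],
  [[0,0,0],[0,0,-22],0.3],
  [[0,0,0],[0,0,-20],0.3],
  [[0,0,-1.7],[0,0,0],0.3],
  [[0,0,0],[20,-6,0],0.3],
  [[0,0,0],[32,-10,0],0.3],
  [[0,0,0],[34,-10,0],0.3],
  [[0,0,0],[34,-10,0],0.3],
  [[0,0,0],[34,-10,0],0.3],
  [[0,0,0],[34,-10,0],0.3],
  [[0,0,0],[34,-10,0],0.3],
  [[0,0,0],[34,-10,0],0.3],
  [[0,0,0],[30,-10,0],0.3],
  [[0,0,0],[20,-7,0],0.3],
  [[0,0,0],[0,0,0],0.3],
  [[0,0,0],[0,0,15],0.3],
  [[0,0,0],[0,0,10],0.3],
  [[0,0,0],[0,0,0],0.3],
  [[0,0,0],[0,0,0],0.3],
])

```text
time_s: 35.08
ee_pos: [0.4925, 0.2936, 0.0341]
eef_rot: [3.141, -0.0, 1.565]
force: [-0.2, 0.7, -2.8]
grip_width: 0.0437
```

Run:
```python
from h import *
for n in('side','top'):
    cv2.imwrite(f'pics/{n}11.png',ctrl.camera(n)[:,:,::-1])
crop('pics/side11.png','pics/s11c.png',80,200,200,200,3)
crop('pics/top11.png','pics/t11c.png',80,160,140,130,4)
go((492.3,294.5,-1.9))
```

```text
t 35.17 p [492.5 293.8  34.4] rpy [ 1.7997e+02 -1.0000e-02  8.9680e+01] w 43.7 F [ 0.   0.1 -2.8] q [ 0.47  0.51  1.59 -0.    1.03 -1.09]
(492.3, 294.5, -1.9) -> [ 0.7 -0.2 36.3]
```

View pics/s11c.png

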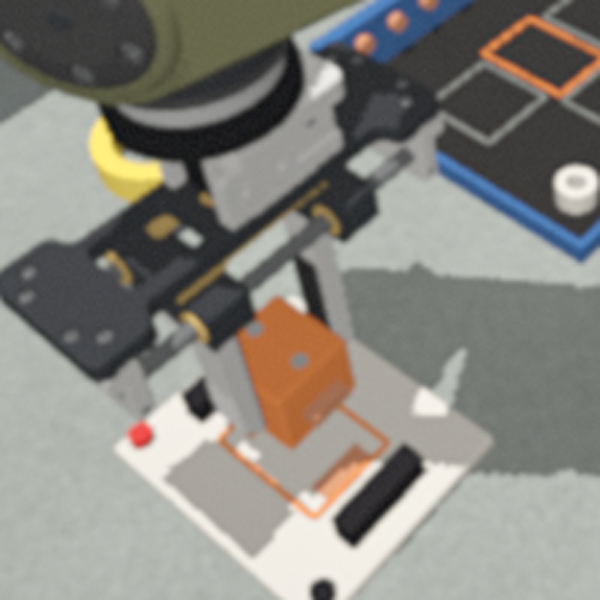

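View pics/t11c.png

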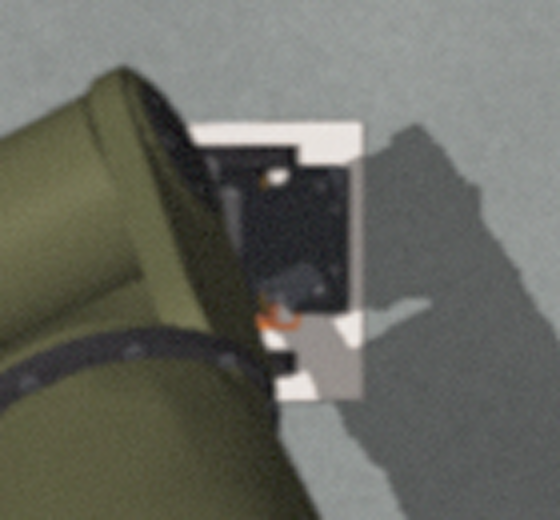

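Run:
```python
from h import *
print(w2px('side',[[.4923,.2945,.008],[.4923+.075,.2945+.06,.008],[.4923+.075,.2945-.06,.008],[.4923-.075,.2945+.06,.008],[.4923-.075,.2945-.06,.008]]).round(1))
crop('pics/side0.png','pics/s0c.png',110,290,145,125,5)
```

```text
[[181.3 346.8]
 [117.4 348.5]
 [177.6 297.2]
 [186.1 409.9]
 [245.1 345. ]]
```

View pics/s0c.png

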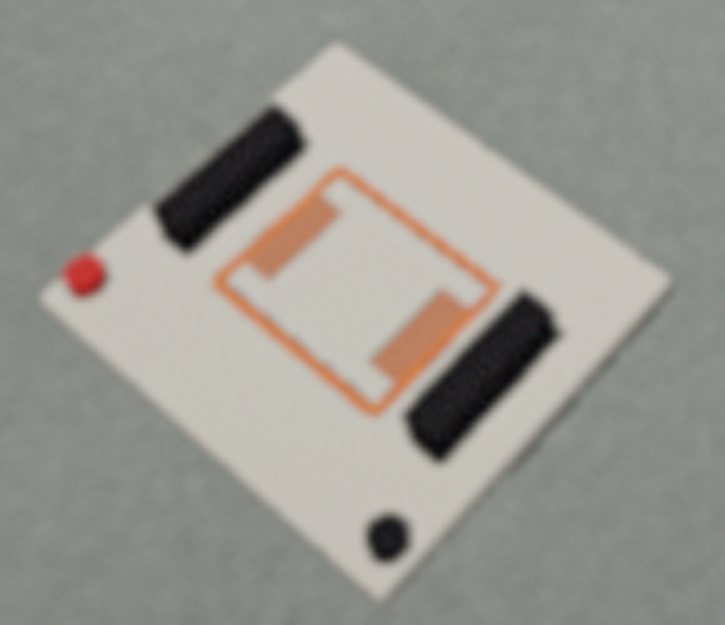

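Request:
drive_tool([
  [[0,0,0],[0.5,0,12],0.3],
  [[0,0,0],[0,0,12],0.3],
  [[0,0,0],[0,0,6],0.3],
  [[0,0,0],[0,0,3],0.3],
  [[0,0,0],[0,0,0],0.3],
  [[0,0,0],[0,0,0],0.3],
])

```text
time_s: 35.92
ee_pos: [0.4924, 0.2944, 0.0013]
eef_rot: [3.141, -0.0, 1.565]
force: [-0.9, -0.4, -2.2]
grip_width: 0.0443
```

The side-view outline centre (181.4,347.6) matches the prediction (181.3,346.8).

Request:
drive_tool([
  [[0,0,0],[0,0,1.5],0.3],
  [[0,0,0],[0,0,1],0.3],
  [[0,0,0],[0,0,0],0.3],
  [[0,0,0],[0,0,0],0.3],
])

```text
time_s: 36.42
ee_pos: [0.4923, 0.2943, -0.0014]
eef_rot: [3.142, 0.0, 1.565]
force: [0.1, 0.6, -2.5]
grip_width: 0.044
```

Request:
drive_tool([
  [[0,0,0],[0,0,0.7],0.3],
  [[0,0,0],[0,0,0],0.3],
  [[0,0,0],[0,0,0],0.3],
])

```text
time_s: 36.8
ee_pos: [0.4923, 0.2943, -0.0019]
eef_rot: [3.141, -0.0, 1.565]
force: [-1.4, -0.7, 1.9]
grip_width: 0.044
```

Contact at the predicted height. Releasing and rising.

Request:
drive_tool([
  [[0,0,0],[0,0,0],1],
  [[0,0,0],[0,0,0],1],
  [[0,0,0],[0,0,0],1],
  [[0,0,0],[0,0,0],1],
  [[0,0,0],[0,0,-15],1],
  [[0,0,0],[0,0,-30],1],
  [[0,0,0],[0,0,-35],1],
  [[0,0,0],[0,0,-35],1],
  [[0,0,0],[0,0,-25],1],
  [[0,0,0],[-30,10,0],1],
  [[0,0,0],[-40,10,0],1],
  [[0,0,0],[-40,10,0],1],
  [[0,0,0],[-40,10,0],1],
  [[0,0,0],[-40,10,0],1],
  [[0,0,0],[0,0,0],1],
  [[0,0,0],[0,0,0],1],
])

```text
time_s: 38.8
ee_pos: [0.5411, 0.1046, 0.1385]
eef_rot: [3.141, -0.0, 1.565]
force: [0.6, 0.6, -0.5]
grip_width: 0.0941
```

Run:
```python
from h import *
for n in('side','top'):
    cv2.imwrite(f'pics/{n}12.png',ctrl.camera(n)[:,:,::-1])
crop('pics/top12.png','pics/t12c.png',105,180,75,90,6)
go((420,-287,138),yaw=90)
```

```text
t 38.9 p [541.  105.1 138.2] rpy [ 1.7998e+02 -1.0000e-02  8.9760e+01] w 93.7 F [ 0.4 -0.2  0.8] q [ 0.13  0.34  1.57  0.    1.22 -1.44]
turn z -0.24
(420, -287, 138) -> [-3.921e+02 -1.210e+02  2.000e-01]
```

View pics/t12c.png

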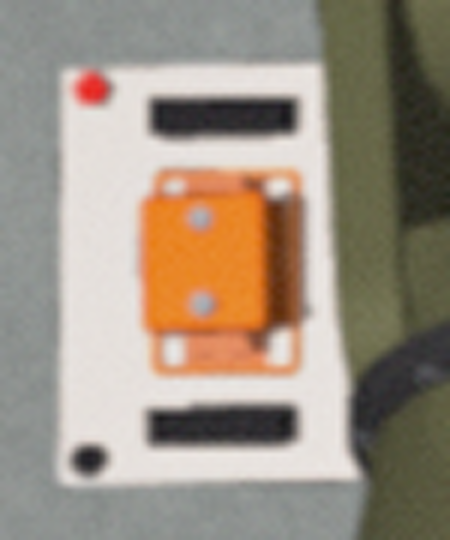

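View pics/top12.png

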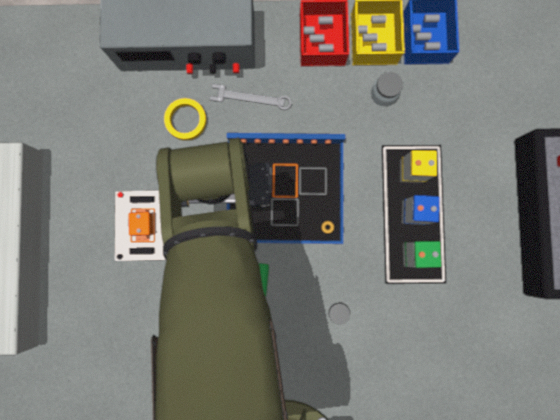

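Run:
```python
from h import *
P=[px2w('top',((a+.5)/6-.5+105,(b+.5)/6-.5+180),.048) for a,b in [(144,198),(266,195),(266,330),(148,330)]]
print(np.mean(P,0)*1000)
```

```text
[493.14678736 291.55667374  48.        ]
```

The fuse lies in the middle of the cradle outline, measured about 3 mm from its centre. Fetching green first.

Request:
drive_tool([
  [[0,0,-0.3],[-20,-6,0],1],
  [[0,0,0],[-40,-12,0],1],
  [[0,0,0],[-40,-12,0],1],
  [[0,0,0],[-40,-12,0],1],
  [[0,0,0],[-40,-12,0],1],
  [[0,0,0],[-40,-12,0],1],
  [[0,0,0],[-40,-12,0],1],
  [[0,0,0],[-40,-12,0],1],
  [[0,0,0],[-40,-13,0],1],
  [[0,0,0],[-32,-12,0],1],
  [[0,0,0],[-20,-6,0],1],
  [[0,0,0],[0,0,0],1],
  [[0,0,0],[0,0,0],1],
], squeeze=30)

```text
time_s: 40.52
ee_pos: [0.4205, -0.2869, 0.1379]
eef_rot: [-3.142, -0.0, 1.572]
force: [-0.2, 0.5, 0.9]
grip_width: 0.0938
```

Run:
```python
from h import *
go((420,-287,52),yaw=90)
```

```text
t 40.52 p [ 420.5 -286.9  137.9] rpy [-1.800e+02 -1.000e-02  9.005e+01] w 93.8 F [-0.2  0.5  0.9] q [-0.67  0.25  1.69  0.    1.2  -2.24]
turn z 0.05
(420, -287, 52) -> [-0.1 -0.5 85.9]
```

Request:
drive_tool([
  [[0,0,0],[0,-0.5,20],1],
  [[0,0,0],[0,0,25],1],
  [[0,0,0],[0,0,22],1],
  [[0,0,0],[0,0,12],1],
  [[0,0,0],[0,0,7],1],
  [[0,0,0],[0,0,0],1],
  [[0,0,0],[0,0,0],0.3],
  [[0,0,0],[0,0,0],0.3],
  [[0,0,0],[0,0,0],0.3],
  [[0,0,0],[0,0,0],0.3],
  [[0,0,0],[0,0,0],0.3],
  [[0,0,0],[0,0,0],0.3],
  [[0,0,0],[0,0,0],0.3],
  [[0,0,0],[0,0,0],0.3],
])

```text
time_s: 42.28
ee_pos: [0.4195, -0.2878, 0.0518]
eef_rot: [-3.142, -0.0, 1.571]
force: [0.1, 2.1, 1.7]
grip_width: 0.05
```

Run:
```python
from h import *
p=ctrl.get_obs()['ee_pos']*1000
go((p[0],p[1],138),(584.9,48,138),(584.9,48,p[2]+2))
```

```text
t 42.27 p [ 419.5 -287.8   51.8] rpy [-1.800e+02 -1.000e-02  8.999e+01] w 50.0 F [0.1 2.1 1.7] q [-0.67  0.36  1.77  0.    1.01 -2.24]
(np.float64(419.51822112917546), np.float64(-287.8241318982062), 138) -> [  0.    0.  -86.2]
(584.9, 48, 138) -> [335.8 165.3  -0. ]
(584.9, 48, np.float64(53.84288367969623)) -> [ 0.   0.  84.2]
```

Request:
drive_tool([
  [[0,0,0],[0,0,-6],0.3],
  [[0,0,0],[0,0,-16],0.3],
  [[0,0,0],[0,0,-24],0.3],
  [[0,0,0],[0,0,-24],0.3],
  [[0,0,0],[0,0,-16],0.3],
  [[0,0,0],[15,7,0],0.3],
  [[0,0,0],[30,15,0],0.3],
  [[0,0,0],[35,17,0],0.3],
  [[0,0,0],[35,17,0],0.3],
  [[0,0,0],[35,17,0],0.3],
  [[0,0,0],[35,17,0],0.3],
  [[0,0,0],[35,17,0],0.3],
  [[0,0,0],[35,17,0],0.3],
  [[0,0,0],[35,17,0],0.3],
  [[0,0,0],[28,15,0],0.3],
  [[0,0,0],[18,9,0],0.3],
  [[0,0,0],[0,0,15],0.3],
  [[0,0,0],[0,0,22],0.3],
  [[0,0,0],[0,0,20],0.3],
  [[0,0,0],[0,0,10],0.3],
])

```text
time_s: 44.78
ee_pos: [0.5835, 0.0473, 0.069]
eef_rot: [-3.139, 0.0, 1.57]
force: [0.6, 1.5, -5.1]
grip_width: 0.05
```

Request:
drive_tool([
  [[0,0,0],[0,0,0],0.3],
  [[0,0,0],[0,0,5],0.3],
  [[0,0,0],[0,0,0],0.3],
  [[0,0,0],[0,0,0],0.3],
])

```text
time_s: 45.28
ee_pos: [0.5847, 0.0481, 0.0662]
eef_rot: [3.141, -0.0, 1.571]
force: [-0.8, -0.0, -5.6]
grip_width: 0.05
```

Run:
```python
from h import *
go((584.9,48,53.8))
```

```text
t 45.27 p [584.7  48.1  66.2] rpy [179.97  -0.    89.99] w 50.0 F [-0.8 -0.  -5.6] q [ 0.02  0.5   1.53  0.    1.11 -1.55]
(584.9, 48, 53.8) -> [-0.1  0.2 12.4]
```

Request:
drive_tool([
  [[0,0,0],[0,0,6],0.3],
  [[0,0,0],[0,0,4],0.3],
  [[0,0,0],[0,0,1.7],0.3],
  [[0,0,0],[0,0,0],0.3],
  [[0,0,0],[0,0,0],0.3],
])

```text
time_s: 45.9
ee_pos: [0.5846, 0.0481, 0.0541]
eef_rot: [-3.142, -0.0, 1.571]
force: [0.4, -1.0, -4.8]
grip_width: 0.0502
```

Request:
drive_tool([
  [[0,0,0],[0,0,1],0.3],
  [[0,0,0],[0,0,0],0.3],
  [[0,0,0],[0,0,0],0.3],
])

```text
time_s: 46.28
ee_pos: [0.5849, 0.0481, 0.0539]
eef_rot: [3.141, -0.0, 1.571]
force: [-2.9, 0.2, 6.0]
grip_width: 0.0502
```

Request:
drive_tool([
  [[0,0,0],[0,0,0],1],
  [[0,0,0],[0,0,0],1],
  [[0,0,0],[0,0,0],1],
  [[0,0,0],[0,0,0],1],
  [[0,0,0],[0,0,-15],1],
  [[0,0,0],[0,0,-25],1],
  [[0,0,0],[0,0,-25],1],
  [[0,0,0],[0,0,-20],1],
  [[0,0,3],[0,0,0],1],
  [[0,0,0],[-34,-6,0],1],
  [[0,0,0],[-34,-6,0],1],
  [[0,0,0],[-34,-6,0],1],
  [[0,0,0],[-34,-6,0],1],
  [[0,0,0],[-34,-6,0],1],
  [[0,0,0],[-34,-6,0],1],
  [[0,0,0],[-34,-6,0],1],
  [[0,0,0],[-34,-5,0],1],
  [[0,0,0],[-34,-5,0],1],
  [[0,0,0],[-33,-5,0],1],
  [[0,0,0],[0,0,0],1],
])

```text
time_s: 48.78
ee_pos: [0.5094, -0.2892, 0.139]
eef_rot: [3.141, 0.001, 1.516]
force: [-0.7, 0.5, 0.5]
grip_width: 0.0939
```

Run:
```python
from h import *
cv2.imwrite('pics/s13.png',ctrl.camera('side')[:,:,::-1])
go((510,-287,52.2),yaw=87)
```

```text
t 48.83 p [ 509.7 -288.   138.9] rpy [1.7996e+02 1.0000e-02 8.6910e+01] w 94.1 F [-0.3 -0.5  0.9] q [-0.58  0.42  1.47  0.    1.25 -2.09]
turn z -0.09
(510, -287, 52.2) -> [ 1.   0.2 86.7]
```

View pics/s13.png

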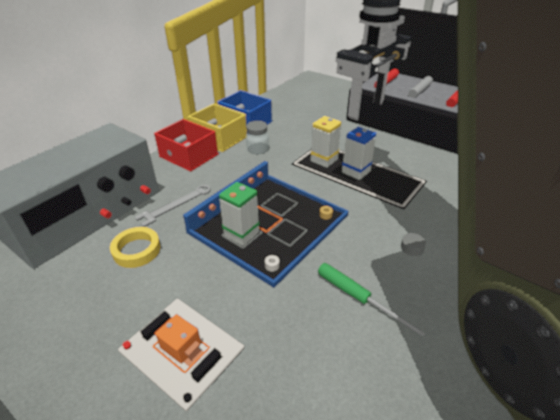

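Green is back at its start pixel position (240,213) and the fuse sits flat in the cradle. Gripping blue.

Request:
drive_tool([
  [[0,0,0],[1,0,20],1],
  [[0,0,0],[0,0,25],1],
  [[0,0,0],[0,0,22],1],
  [[0,0,0],[0,0,12],1],
  [[0,0,0],[0,0,7],1],
  [[0,0,0],[0,0,0],1],
  [[0,0,0],[0,0,0],0.3],
  [[0,0,0],[0,0,0],0.3],
  [[0,0,0],[0,0,0],0.3],
  [[0,0,0],[0,0,0],0.3],
  [[0,0,0],[0,0,0],0.3],
  [[0,0,0],[0,0,0],0.3],
  [[0,0,0],[0,0,0],0.3],
  [[0,0,0],[0,0,0],0.3],
])

```text
time_s: 50.58
ee_pos: [0.51, -0.2865, 0.0522]
eef_rot: [3.141, 0.0, 1.518]
force: [-0.0, -1.0, 2.4]
grip_width: 0.0501
```

Run:
```python
from h import *
p=ctrl.get_obs()['ee_pos']*1000
go((p[0],p[1],138),(515,-9,138),(515,-9,p[2]+2))
```

```text
t 50.58 p [ 510.  -286.5   52.2] rpy [1.7999e+02 1.0000e-02 8.6990e+01] w 50.1 F [-0.  -1.   2.4] q [-0.57  0.51  1.55 -0.    1.08 -2.09]
(np.float64(509.96690537937485), np.float64(-286.52239187402216), 138) -> [  0.    0.  -85.8]
(515, -9, 138) -> [277.4  -9.5  -0. ]
(515, -9, np.float64(54.19633122096262)) -> [ 0.   0.  83.8]
```

Request:
drive_tool([
  [[0,0,0],[0,0,-6],0.3],
  [[0,0,0],[0,0,-16],0.3],
  [[0,0,0],[0,0,-24],0.3],
  [[0,0,0],[0,0,-24],0.3],
  [[0,0,0],[0,0,-16],0.3],
  [[0,0,0],[14,-0.5,0],0.3],
  [[0,0,0],[30,-1,0],0.3],
  [[0,0,0],[35,-1,0],0.3],
  [[0,0,0],[35,-1,0],0.3],
  [[0,0,0],[35,-1,0],0.3],
  [[0,0,0],[35,-1,0],0.3],
  [[0,0,0],[35,-1,0],0.3],
  [[0,0,0],[30,-1.5,0],0.3],
  [[0,0,0],[20,-1.5,0],0.3],
  [[0,0,0],[8.4,0,0],0.3],
  [[0,0,0],[0,0,0],0.3],
  [[0,0,0],[0,0,20],0.3],
  [[0,0,0],[0,0,25],0.3],
  [[0,0,0],[0,0,20],0.3],
  [[0,0,0],[0,0,8],0.3],
])

```text
time_s: 53.08
ee_pos: [0.5144, -0.0096, 0.064]
eef_rot: [-3.14, 0.0, 1.517]
force: [0.7, 0.2, -3.8]
grip_width: 0.05
```

Request:
drive_tool([
  [[0,0,0],[0,0,0],0.3],
  [[0,0,0],[0,0,4],0.3],
  [[0,0,0],[0,0,0],0.3],
  [[0,0,0],[0,0,0],0.3],
])

```text
time_s: 53.58
ee_pos: [0.5151, -0.0089, 0.0615]
eef_rot: [3.141, 0.0, 1.518]
force: [0.1, 0.1, -3.6]
grip_width: 0.0497
```

Run:
```python
from h import *
go((515,-9,54.2))
```

```text
t 53.58 p [515.1  -8.9  61.5] rpy [179.97   0.    87.  ] w 49.7 F [ 0.1  0.1 -3.6] q [-0.09  0.36  1.75 -0.    1.03 -1.61]
(515, -9, 54.2) -> [-0.1 -0.1  7.3]
```

Request:
drive_tool([
  [[0,0,0],[0,0,4],0.3],
  [[0,0,0],[0,0,2.5],0.3],
  [[0,0,0],[0,0,1],0.3],
  [[0,0,0],[0,0,0],0.3],
  [[0,0,0],[0,0,0],0.3],
])

```text
time_s: 54.2
ee_pos: [0.5151, -0.0089, 0.0542]
eef_rot: [3.141, 0.0, 1.518]
force: [-3.5, -0.2, 5.7]
grip_width: 0.0499
```

Request:
drive_tool([
  [[0,0,0],[0,0,0],1],
  [[0,0,0],[0,0,0],1],
  [[0,0,0],[0,0,0],1],
  [[0,0,0],[0,0,0],1],
  [[0,0,0],[0,0,-15],1],
  [[0,0,0],[0,0,-25],1],
  [[0,0,0],[0,0,-25],1],
  [[0,0,0],[0,0,-20],1],
  [[0,0,-0.7],[0,0,0],1],
  [[0,0,0],[-34,12,0],1],
  [[0,0,0],[-34,12,0],1],
  [[0,0,0],[-34,12,0],1],
  [[0,0,0],[-34,12,0],1],
  [[0,0,0],[-34,12,0],1],
  [[0,0,0],[-34,12,0],1],
  [[0,0,0],[-34,12,0],1],
  [[0,0,0],[-36,12,0],1],
  [[0,0,0],[0,0,0],1],
  [[0,0,0],[0,0,0],1],
])

```text
time_s: 56.58
ee_pos: [0.5996, -0.286, 0.1379]
eef_rot: [-3.141, -0.001, 1.531]
force: [-0.4, 0.3, -0.8]
grip_width: 0.094
```

Run:
```python
from h import *
go((600,-287,52.7),yaw=87.7)
```

```text
t 56.58 p [ 599.6 -286.   137.9] rpy [-1.7994e+02 -4.0000e-02  8.7710e+01] w 94.0 F [-0.4  0.3 -0.8] q [-0.5   0.59  1.21  0.    1.34 -2.03]
turn z 0.01
(600, -287, 52.7) -> [-1.   0.5 85.2]
```

Request:
drive_tool([
  [[0,0,0],[-0.5,0.5,20],1],
  [[0,0,0],[0,0,25],1],
  [[0,0,0],[0,0,21],1],
  [[0,0,0],[0,0,12],1],
  [[0,0,0],[0,0,7],1],
  [[0,0,0],[0,0,0],1],
  [[0,0,0],[0,0,0],0.3],
  [[0,0,0],[0,0,0],0.3],
  [[0,0,0],[0,0,0],0.3],
  [[0,0,0],[0,0,0],0.3],
  [[0,0,0],[0,0,0],0.3],
  [[0,0,0],[0,0,0],0.3],
  [[0,0,0],[0,0,0],0.3],
  [[0,0,0],[0,0,0],0.3],
])

```text
time_s: 58.32
ee_pos: [0.6004, -0.287, 0.0537]
eef_rot: [3.142, -0.0, 1.531]
force: [0.5, 0.8, 0.3]
grip_width: 0.0496
```

Run:
```python
from h import *
p=ctrl.get_obs()['ee_pos']*1000
go((p[0],p[1],138),(582.6,-73.2,138),(582.6,-73.2,p[2]+2))
```

```text
t 58.33 p [ 600.4 -287.    53.7] rpy [ 1.800e+02 -1.000e-02  8.769e+01] w 49.6 F [0.5 0.8 0.3] q [-0.5   0.68  1.28  0.    1.19 -2.03]
(np.float64(600.3908623565038), np.float64(-287.04479076347786), 138) -> [  0.    0.  -84.3]
(582.6, -73.2, 138) -> [213.  -26.4  -0. ]
(582.6, -73.2, np.float64(55.65673537831557)) -> [ 0.   0.  82.3]
```

Request:
drive_tool([
  [[0,0,0],[0,0,-6],0.3],
  [[0,0,0],[0,0,-16],0.3],
  [[0,0,0],[0,0,-24],0.3],
  [[0,0,0],[0,0,-24],0.3],
  [[0,0,0],[0,0,-14],0.3],
  [[0,0,0],[14,-2,0],0.3],
  [[0,0,0],[30,-3,0],0.3],
  [[0,0,0],[33,-4,0],0.3],
  [[0,0,0],[33,-4,0],0.3],
  [[0,0,0],[33,-4,0],0.3],
  [[0,0,0],[30,-4,0],0.3],
  [[0,0,0],[26,-3.4,0],0.3],
  [[0,0,0],[14,-2,0],0.3],
  [[0,0,0],[0,0,0],0.3],
  [[0,0,0],[0,0,20],0.3],
  [[0,0,0],[0,0,25],0.3],
  [[0,0,0],[0,0,20],0.3],
  [[0,0,0],[0,0,8],0.3],
  [[0,0,0],[0,0,3],0.3],
  [[0,0,0],[0,0,0],0.3],
])

```text
time_s: 60.82
ee_pos: [0.5828, -0.0735, 0.0622]
eef_rot: [3.141, 0.0, 1.53]
force: [-0.6, 0.6, -4.3]
grip_width: 0.0497
```

Run:
```python
from h import *
go((582.6,-73.2,55.7))
```

```text
t 60.83 p [582.8 -73.5  62.2] rpy [1.7996e+02 1.0000e-02 8.7680e+01] w 49.7 F [-0.6  0.6 -4.3] q [-0.19  0.5   1.53 -0.    1.1  -1.72]
(582.6, -73.2, 55.7) -> [ 0.3 -0.2  6.5]
```

Request:
drive_tool([
  [[0,0,0],[0.3,0,4],0.3],
  [[0,0,0],[0,0,2],0.3],
  [[0,0,0],[0,0,0],0.3],
  [[0,0,0],[0,0,0],0.3],
])

```text
time_s: 61.32
ee_pos: [0.5826, -0.0729, 0.0557]
eef_rot: [3.142, 0.0, 1.531]
force: [0.6, 0.6, -3.0]
grip_width: 0.05
```

Request:
drive_tool([
  [[0,0,0],[0,0,0.8],0.3],
  [[0,0,0],[0,0,0],0.3],
  [[0,0,0],[0,0,0],0.3],
])

```text
time_s: 61.7
ee_pos: [0.5829, -0.0729, 0.0556]
eef_rot: [3.141, 0.0, 1.531]
force: [-1.8, 0.3, 5.6]
grip_width: 0.0496
```

Contact. Releasing, rising and moving clear towards −y.

Request:
drive_tool([
  [[0,0,0],[0,0,0],1],
  [[0,0,0],[0,0,0],1],
  [[0,0,0],[0,0,0],1],
  [[0,0,0],[0,0,0],1],
  [[0,0,0],[0,0,-15],1],
  [[0,0,0],[0,0,-25],1],
  [[0,0,0],[0,0,-25],1],
  [[0,0,0],[0,0,-25],1],
  [[0,0,0],[0,0,-20],1],
  [[0,0,0],[-35,0,0],1],
  [[0,0,0],[-40,0,0],1],
  [[0,0,0],[-40,0,0],1],
  [[0,0,0],[-40,0,0],1],
  [[0,0,0],[-40,0,0],1],
  [[0,0,0],[-30,0,0],1],
  [[0,0,0],[0,0,0],1],
  [[0,0,0],[0,0,0],1],
  [[0,0,0],[0,0,0],1],
])

```text
time_s: 63.95
ee_pos: [0.5738, -0.2967, 0.1653]
eef_rot: [3.141, 0.0, 1.532]
force: [0.5, 0.3, -0.4]
grip_width: 0.0939
```

Run:
```python
from h import *
for n in('side','top'):
    cv2.imwrite(f'pics/{n}14.png',ctrl.camera(n)[:,:,::-1])
a=cv2.imread('pics/top0.png');b=cv2.imread('pics/top14.png')
cv2.imwrite('pics/cmp.png',cv2.resize(np.hstack([a[125:250,220:350],b[125:250,220:350]]),None,fx=3,fy=3,interpolation=cv2.INTER_CUBIC))
go()
```

```text
t 64.05 p [ 573.8 -296.9  165.2] rpy [1.7999e+02 1.0000e-02 8.7750e+01] w 93.9 F [0.5 0.7 0.1] q [-0.53  0.53  1.24  0.    1.37 -2.07]
```

View pics/cmp.png

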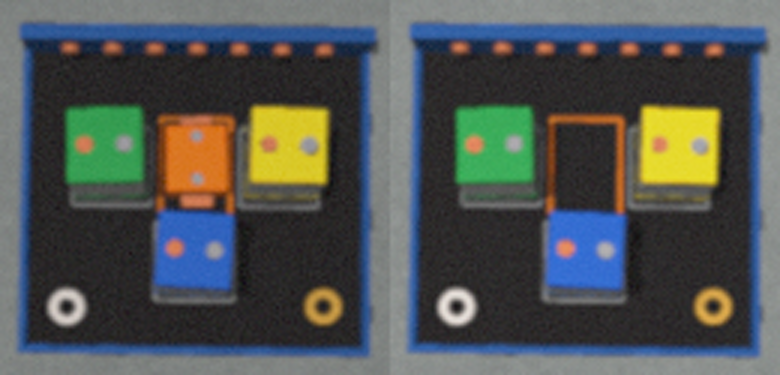

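View pics/side14.png

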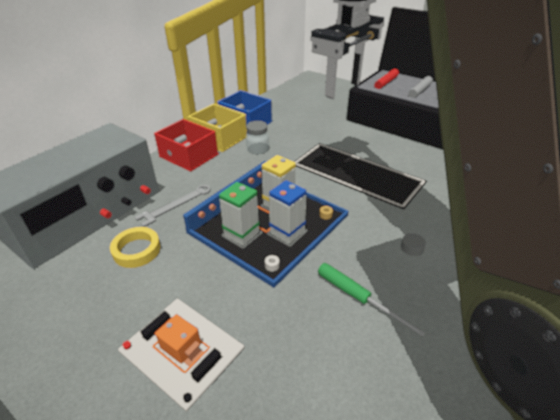

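Before and after, the cells match to within about a pixel: green (240,213), yellow (278,175), blue (287,212) in the side view. The fuse is flat in the cradle at (180,340) and the gripper is clear. Handing in.

Run:
```python
from station import ctrl
print(ctrl.hand_in())
```

```text
the job is handed in; nothing more can be done
None
```

I moved the three cells to the mat, set the fuse in the cradle, and stood each cell back on the spot it came from. I handed in at about 64 s of the 144 s allowed; no verdict was reported.

**What the last checks showed**
- **Cells:** in the final pictures each stands upright within about one pixel (roughly 2 mm) of where it started.
- **Fuse:** it lies flat, along the cradle's x. A top view right after placing put its centre about 3 mm from the cradle's centre, and in the last side view it is still in place.
- **Gripper:** it is open, well clear, and touching nothing.

**What disagreed or failed**
- **Tool height:** the fingertips were about 37 mm higher than the given tool data put them. The camera showed this, and every set-down made contact within about 1 mm of the height this predicted.
- **First grasp:** because of that offset, the first close on yellow shut above its cap without moving it. I corrected the height, and every later grasp held.

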